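Load the sample cooler and latch its lid

TASK

Stand the amber vial from the bench in the empty well of the sample cooler's block, all the way down, then swing the lid over and press its free edge down against the seal until the latch catches and holds it shut by itself. Press gently, never with more than 25 N on the lid, and leave the other vials and the other things on the bench where they are.

Things in the scene. Friction and masses are not known exactly. Their poses are not given: they have to be found in the camera images.
- vial_mid (a point): Centre (40 mm above its foot) of the loose amber glass vial standing upright on the bench beside the cooler, on its latch side. 22 mm diameter, 80 mm tall, crimped aluminium cap, 30 g. Two vials like it already stand in the cooler's block: leave those. Grip it at its centre or above, so that the fingers clear the block.
- well (a point): Centre of the mouth of the empty well, level with the block's top. Round, 25 mm wide, chamfered, 18 mm deep: a seated vial's centre is 22 mm above this point. The aluminium block has three wells in a row along the cooler's x, 45 mm apart, at its y = 0; the others hold vials. The chamber is 226 mm (x) by 156 mm (y), its rim 100 mm above the bench, up to 134 mm on the latch side.
- cooler: White sample cooler, fixed to the bench: 250 mm (x) by 180 mm (y), block's top 30 mm above the bench. Origin: centre of its underside. The lid's hinge line runs along its x at y = -90 mm, 122 mm above the bench; the spring latch is on the +y side in a grey housing 70 mm wide that reaches out to y = 140 mm, up to 137 mm high.
- lid (a joint): Lid angle, rad: 0 = level, positive = open, 1.65 to 1.85 at the start (leaning back). Plate 250 mm wide, 200 mm from hinge to free edge, 14 mm thick, its underside in line with the hinge. A stiff hinge holds it where it is left (2 to 4 N at the edge moves it). Seal and catch height differ from unit to unit and no pose shows them: it catches somewhere between -0.045 and +0.045.
- lid_press (a point): Middle of the ribbed strip on the lid's flat outer face, where it is pressed: 180 mm from the hinge, 20 mm short of the free edge. z points out of that face (up when shut), y away from the hinge. Pressed here it needs about 8 to 14 N; the seal is met 5 mm before the catch, gives about 3 N per mm and turns solid 1.5 mm past the catch. If not caught, the lid springs up on release.
- latch (a joint): Spring bolt of the latch, m: 0 = fully out. The lid's steel bar meets it below about 0.15 rad of lid angle and drives it back to about 0.007; it springs out to 0 again over the bar when it catches. It is also 0 while the lid is clear of it.

How it is judged (in metres and radians):
On the way, in this order (a step that is already met when the one before it is completed fails the run):
1. the vial stands fully down in the empty well, lid still open (horizontal distance between vial_mid and well below 0.006 m and z of vial_mid in the frame of well below 0.026 m and value of joint lid above 0.8 rad), for 0.2 s.
2. the latch has caught the lid: bolt out over the bar, carrying the seal's push (value of joint latch below 0.002 m and value of joint lid below 0.06 rad and contact force between latch and lid above 7 N), for 0.1 s.
At the end, for the whole second after the job is handed in: The vial stands fully down in the well that was empty (within 6 mm of its axis, less than 4 mm from the bottom), and the lid is shut (below 0.06 rad) and held by the latch alone: bolt sprung out to within 2 mm, bearing on the lid's bar with more than 7 N of seal push, nothing touching the lid (all of step 2 and horizontal distance between vial_mid and well below 0.006 m and z of vial_mid in the frame of well below 0.026 m).
It fails at once if the lid is pressed or struck with more than 25 N (contact force between lid and the fingers above 25 N or contact force between lid and the arm above 25 N).
It fails at once if a vial already in the cooler is moved (distance of any of vial_a, vial_b from where it was at the start of the episode above 0.015 m).
It fails at once if a thing on the bench is knocked away (distance of any of jar, solvent, beaker, spanner, tipbox from where it was at the start of the episode above 0.03 m).
It also fails if it takes over 72 s, if anything falls off the work surface, if the arm or the gripper's body presses on something with over 40 N, if the wrist force passes 120 N, or if a joint passes its speed limit or range.

ROBOT

A 6-joint arm with a two-finger parallel gripper is mounted at the origin on the work surface. World frame = base frame: x ahead of the robot, y to its left, z up, the work surface at z = 0. Lengths are in mm, angles in rad, forces in N, time in s.
With the tool pointing down it reaches from about 350 to 875 mm from the base axis. Payload 4.2 kg.
Tool frame: the origin (TCP) lies at the very end of the fingers, on their centre line; the grasp point (between the pads) lies 19 mm behind it; z points along the fingers, y is the direction in which the jaws open and shut (so a half turn about z gives the same grasp; the last joint's range is limited). The gripper opens to 85 mm and grips with 20 to 120 N. Pads are 22 mm wide; open, the fingers measure 114 mm over their backs; the gripper's body (76 mm by 85 mm) begins 54 mm behind the grasp point. The pads swing forward as they close: fully open they stand 13 mm farther back than shut.
Start: joints at [-0.934, 0.385, 0.008, 0, -1.194, -0.259], TCP at [230.561, -580.896, 231.312] pointing down, gripper open.
Joint ranges: [-3.14, 3.14], [-1.21, 2.06], [-1.07, 1.41], [-3.16, 2.05], [-2.99, -0.16], [-3.1, 3.1]. Speed limits (rad/s): [2.79, 2.79, 3.14, 3.14, 3.14, 3.14].

INTERFACE

Orientations are given as a unit quaternion [x, y, z, w].
In Python, from bench import arm gives the robot as it stands.
- The arm moves only by the tool apply_moves, never from a script. Its argument "plan" is one flat list of numbers, 5 for each row, row after row: the gripper's target within -1 to 1 (shut at 1, half-way at 0, fully open at -1), then the shift along the world's x, y, z in m, then the turn about the world's z in degrees. A call has 1 to 8 rows; each row is the pose to reach, as a shift and turn from the pose commanded when the call began; what a row does not reach only later rows make up. A row lasts 1/12 s, in which the tool goes at most 41.7 mm and 7.16 degrees, less where a joint would pass 70% of its speed; a pose out of reach is approached as far as the arm can. A call with a gripper value outside its range is refused whole. The fingers move at their own pace and stop on an object; the grip force is fixed at half the most. Time passes only in rows, so rows that repeat a pose let the fingers close. It gives the time, the measured TCP pose, the force and the opening at its end, in the units of the state.
- arm.read_state(): the state, without advancing time (a new reading comes with each control period).
- arm.get_image(name): name is "side" or "top" or "wrist"; returns a dict with "color" (384x512x3 uint8, red, green, blue), "range_z" (384x512 float32, mm along the optical axis (not along the pixel's ray), 0 where there is no reading), "camera_matrix" (3x3 intrinsics, pixels), "camera_from_world" (4x4, takes a point from world to camera coordinates); the wrist camera has in their place "mount" (4x4, takes a point from camera to tool coordinates, whose origin is the TCP and whose axes are the flange's). Camera axes: x right, y down, z forward; pixel columns grow to the right and rows downward; lengths in mm; the calibration is good to about 2 mm. The wrist camera is an equidistant fisheye: a pixel r from the principal point sees the ray r / f radians off the axis. A picture is of the moment at which its call begins: read the wrist's pose just before it.
- arm.job_done(): hands the job in, once; it reports no verdict.
The state is a dict: "clock": time; "joints": joint angles; "joint_vel": joint speeds; "joint_efforts": joint torques, N m; "position": TCP position; "ee_rot": TCP orientation; "contact_force": force on the tool from outside, world axes, zero at the start; "wrist_torque": the same for the moment, N m; "gripper_width": finger opening in mm.
Only numpy, scipy, OpenCV 4.12 (cv2) and the standard library are available. Lean on these libraries where they do the work, as an engineer would, in place of code of your own. Each camera call takes 0.05 s, during which the arm holds its last target.

## Working session

There is one attempt and no reset: what is moved stays moved. The work goes in short steps, Python scripts to look and compute and a tool call to move; the robot and the scene stay as the last step left them, time stands still between calls to the robot, and variables do not carry over. Pictures are saved under pics/ and viewed, and the job is handed in when it is done.

Besides the shell and the picture viewer there is one more tool, called after "Call:" as name(argument=value, ...) on one line, values as JSON. apply_moves: Moves the arm, as the interface text tells. Its arguments: {"type":"object","properties":{"plan":{"type":"array","items":{"type":"number"}}},"required":["plan"]}

```bash
mkdir -p pics
cat > h.py <<'E'
import numpy as np, cv2
from bench import arm
def save(n,im): cv2.imwrite('pics/'+n+'.png', im[:,:,::-1])
E
python3 - <<'E'
from h import *
import pickle
s=arm.read_state(); print(s)
d={n:arm.get_image(n) for n in('side','top')}
pickle.dump(d,open('d0.pkl','wb'))
for n in d: save(n+'0',d[n]['color']); print(n,d[n]['camera_matrix'],d[n]['camera_from_world'])
E
```

```text
{'clock': 0.0, 'joints': array([-9.34416748e-01,  3.85542618e-01,  6.63033067e-03, -5.19485792e-04,
       -1.19403931e+00, -2.58623958e-01]), 'joint_vel': array([ 0.00298555, -0.00057385, -0.00055441, -0.00113469,  0.00093988,
        0.00074892]), 'joint_efforts': array([ 2.12891227e-04, -3.92284119e+01,  1.88400006e+01,  4.18620363e+00,
       -4.73305423e-03,  9.27970234e-06]), 'position': array([ 230.33531623, -580.36537294,  230.2287472 ]), 'ee_rot': array([-1.87662549e-01,  9.82232940e-01,  1.07599038e-03, -2.48660034e-04]), 'contact_force': array([-0.16742039,  0.3967075 ,  0.31140504]), 'wrist_torque': array([ 0.04325071, -0.03214537, -0.00132978]), 'gripper_width': 85.26881538528731}
side [[490.47322954   0.         258.30392872]
 [  0.         490.47322954 191.81025845]
 [  0.           0.           1.        ]] [[-1.65676767e-01  9.86147070e-01  8.07247141e-03  1.29899173e+01]
 [ 9.31337116e-01  1.59149670e-01 -3.27540164e-01 -4.63494005e+02]
 [-3.24287504e-01 -4.67476032e-02 -9.44802771e-01  1.09870144e+03]
 [ 0.00000000e+00  0.00000000e+00  0.00000000e+00  1.00000000e+00]]
top [[430.35220179   0.         252.50026401]
 [  0.         430.35220179 198.6299774 ]
 [  0.           0.           1.        ]] [[-2.66496017e-02 -9.99633590e-01  4.74168924e-03  8.84512934e+01]
 [-9.90178789e-01  2.57457204e-02 -1.37415879e-01  5.26204684e+02]
 [ 1.37243451e-01 -8.35719856e-03 -9.90502091e-01  9.21024539e+02]
 [ 0.00000000e+00  0.00000000e+00  0.00000000e+00  1.00000000e+00]]
```

View pics/side0.png

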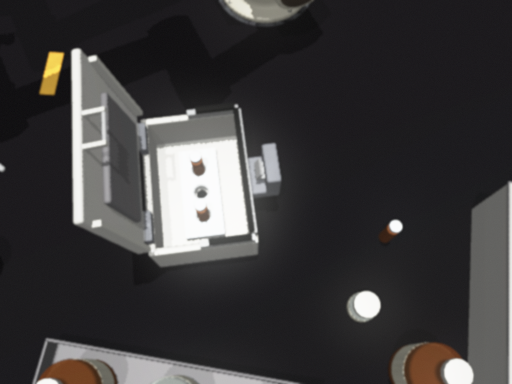

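View pics/top0.png

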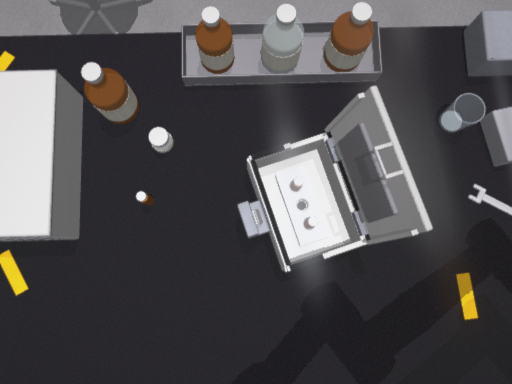

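Run:
```python
from h import *
import pickle
d=pickle.load(open('d0.pkl','rb'))
for n,(u0,v0,w,h) in {'side':(60,40,240,230),'top':(220,80,220,200)}.items():
    c=d[n]['color'][v0:v0+h,u0:u0+w]; k=3 
    c=cv2.resize(c,None,fx=2.6,fy=2.6,interpolation=cv2.INTER_CUBIC); save(n+'z',c)
a=d['side']['color'][205:255,365:420];b=d['top']['color'][175:225,115:170]
save('vz',np.hstack([cv2.resize(a,(400,364),interpolation=0),cv2.resize(b,(400,364),interpolation=0)]))
```

```text
(no output)
```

View pics/sidez.png

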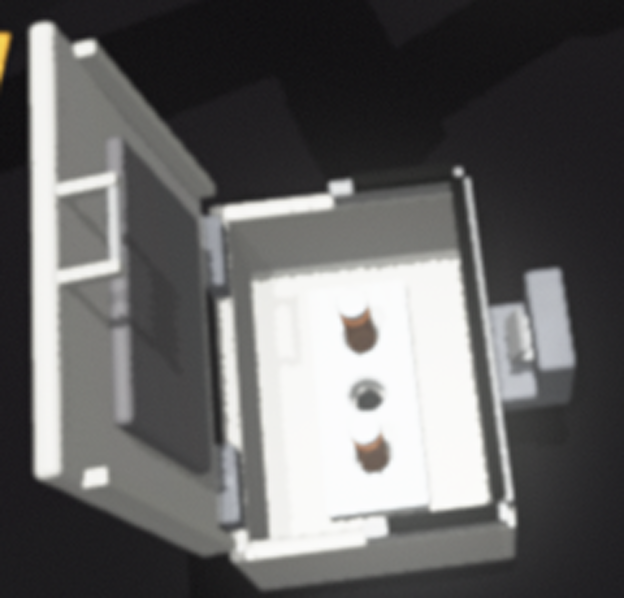

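View pics/topz.png

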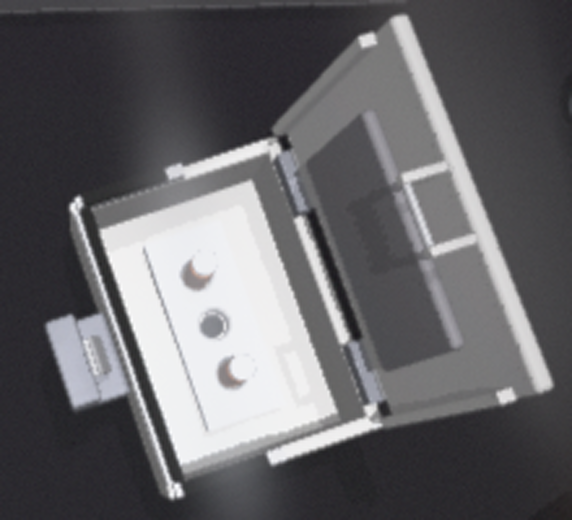

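View pics/vz.png

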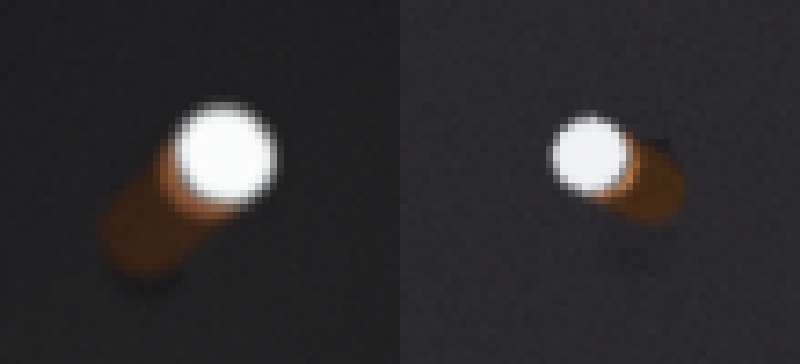

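```bash
cat >> h.py <<'E'
def ray(c,u,v):
    T=c['camera_from_world'];R=T[:3,:3];o=-R.T@T[:3,3]
    return o,R.T@(np.linalg.inv(c['camera_matrix'])@[u,v,1.])
def onz(c,u,v,z):
    o,r=ray(c,u,v); return o+r*(z-o[2])/r[2]
def tri(c1,p1,c2,p2):
    o1,r1=ray(c1,*p1);o2,r2=ray(c2,*p2)
    A=np.stack([r1,-r2],1);s=np.linalg.lstsq(A,o2-o1,rcond=None)[0]
    a,b=o1+s[0]*r1,o2+s[1]*r2
    return (a+b)/2,np.linalg.norm(a-b)
def proj(c,X):
    p=c['camera_from_world'][:3]@np.append(X,1);q=c['camera_matrix']@p;return q[:2]/q[2]
E
python3 - <<'E'
from h import *
import pickle
np.set_printoptions(precision=1,suppress=True)
d=pickle.load(open('d0.pkl','rb'));S,T=d['side'],d['top']
pt={}
for n,(u0,v0,w,h) in {'side':(365,205,55,50),'top':(115,175,55,50)}.items():
    m=(d[n]['color'][v0:v0+h,u0:u0+w].min(2)>130).astype(np.uint8)
    M=cv2.moments(m,True);p=(u0+M['m10']/M['m00'],v0+M['m01']/M['m00']);pt[n]=p;print(n,p,M['m00'],onz(d[n],*p,80))
print(tri(S,pt['side'],T,pt['top']))
z=lambda x,y,n:((x/2.6+60,y/2.6+40) if n=='s' else (x/2.6+220,y/2.6+80))
ps={'well':((367,395),(214,324),30),
'latchhousing far R(side upper)':((560,270),(75,408),137),
'rimcornerA':((459,172),(175,492),134),'rimcornerB':((507,512),(76,203),134),
'lidcornerA':((43,25),(545,388),None),'lidcornerB':((42,474),(400,18),None)}
for k,(a,b,h) in ps.items():
    a=z(*a,'s');b=z(*b,'t'); print(k,tri(S,a,T,b), h and (onz(S,*a,h),onz(T,*b,h)))
E
```

```text
side (395.3758865248227, 225.8368794326241) 141.0 [534.6 312.7  80. ]
top (140.53571428571428, 195.77380952380952) 84.0 [534.6 312.1  80. ]
(array([534.6, 312.4,  79.9]), np.float64(0.5283150496517668))
well (array([513.1, -35.8,  26.3]), np.float64(2.2633099362892763)) (array([514.2, -34. ,  30. ]), array([512.8, -36.4,  30. ]))
latchhousing far R(side upper) (array([439.1,  86.8, 125.3]), np.float64(4.363654962317549)) (array([444.4,  89.4, 137. ]), array([438.7,  84.6, 137. ]))
rimcornerA (array([373.5,   9.6, 114.8]), np.float64(0.05913968589323925)) (array([383.9,  12.1, 134. ]), array([374. ,  11.2, 134. ]))
rimcornerB (array([602.2,  80.7, 114.5]), np.float64(1.9183894717668384)) (array([606.9,  82.4, 134. ]), array([597.7,  79.8, 134. ]))
lidcornerA (array([ 434.1, -195.4,  316.6]), np.float64(2.853302419420601)) None
lidcornerB (array([ 669. , -126.2,  313.6]), np.float64(0.17087656597703202)) None
```

Call:
apply_moves(plan=[-1,0.02,0.02,0.15,-4.7,-1,0.02,0.02,0.15,-4.7,-1,0.02,0.02,0.15,-4.7,-1,0.02,0.02,0.15,-4.7,-1,0.1,0.4,0.15,-4.7,-1,0.1,0.4,0.15,-4.7,-1,0.1,0.4,0.15,-4.7,-1,0.1,0.4,0.15,-4.7])

```text
clock: 0.77
position: [284.7, -396.0, 380.6]
ee_rot: [-0.147, 0.989, 0.001, -0.0]
contact_force: [1.2, 1.0, 0.2]
gripper_width: 85.5
```

Call:
apply_moves(plan=[-1,0.06,0.33,0,0,-1,0.06,0.33,0,0,-1,0.06,0.33,0,0,-1,0.06,0.33,0,0,-1,0.06,0.33,0,0,-1,0.06,0.33,0,0,-1,0.06,0.33,0,0,-1,0.06,0.33,0,0])

```text
clock: 1.43
position: [343.8, -68.0, 381.3]
ee_rot: [-0.147, 0.989, 0.0, 0.0]
contact_force: [1.0, 0.0, -0.9]
gripper_width: 85.2
```

Call:
apply_moves(plan=[-1,0.165,0.04,-0.06,0,-1,0.165,0.04,-0.06,0,-1,0.165,0.04,-0.06,0,-1,0.165,0.04,-0.06,0,-1,0.165,0.04,-0.06,0,-1,0.165,0.04,-0.06,0])

```text
clock: 1.93
position: [510.9, -29.0, 317.5]
ee_rot: [-0.148, 0.989, -0.0, -0.003]
contact_force: [-0.1, 0.2, -0.4]
gripper_width: 85.4
```

Run:
```python
from h import *
import pickle
s=arm.read_state(); w=arm.get_image('wrist'); print(s['position'],s['ee_rot'],w['camera_matrix'],w['mount'])
pickle.dump((s,w),open('w1.pkl','wb')); save('w1',w['color'])
```

```text
[510.93687625 -28.98658307 317.52144399] [-1.47560284e-01  9.89046896e-01 -7.65003572e-05 -3.49200076e-03] [[297.31863964   0.         251.55874024]
 [  0.         297.31863964 193.15572406]
 [  0.           0.           1.        ]] [[-5.66167626e-04 -9.54335045e-01 -2.98737848e-01  7.56426671e+01]
 [ 9.99999717e-01 -6.88370420e-04  3.03840141e-04  1.73528510e-01]
 [-4.95607593e-04 -2.98737592e-01  9.54335164e-01 -1.42780881e+02]
 [ 0.00000000e+00  0.00000000e+00  0.00000000e+00  1.00000000e+00]]
```

View pics/w1.png

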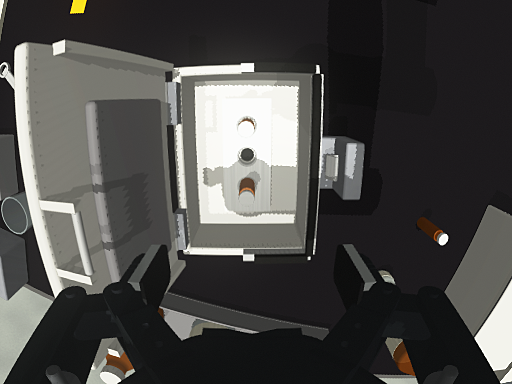

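```bash
cat >> h.py <<'E'
from scipy.spatial.transform import Rotation as Ro
def wonz(s,w,u,v,z):
    K=w['camera_matrix'];x,y=(u-K[0,2])/K[0,0],(v-K[1,2])/K[1,1];r=np.hypot(x,y)
    r_=np.array([x/r*np.sin(r),y/r*np.sin(r),np.cos(r)])
    R=Ro.from_quat(s['ee_rot']).as_matrix();M=w['mount']
    o=R@M[:3,3]+s['position'];q=R@M[:3,:3]@r_
    return o+q*(z-o[2])/q[2]
E
python3 - <<'E'
from h import *
import pickle
s,w=pickle.load(open('w1.pkl','rb'))
c=w['color'];z=c[50:270,165:375];save('w1z',cv2.resize(z,None,fx=2.7,fy=2.7,interpolation=cv2.INTER_CUBIC))
np.set_printoptions(precision=1,suppress=True)
print(wonz(s,w,247,155.5,30))
E
```

```text
[511.9 -35.   30. ]
```

View pics/w1z.png

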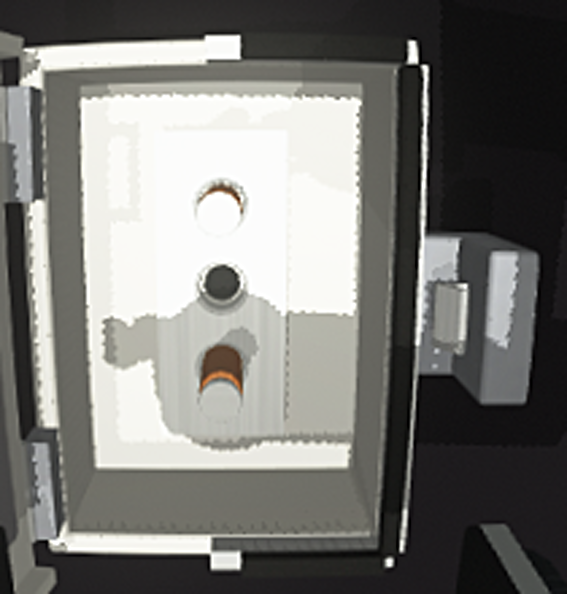

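Run:
```python
from h import *
import pickle
s,w=pickle.load(open('w1.pkl','rb'))
np.set_printoptions(precision=1,suppress=True)
W=wonz(s,w,247.0,154.4,30);a=wonz(s,w,246.1,128.5,92);b=wonz(s,w,246.5,198.9,92)
q=a-b;print(W,a,b,(a+b)/2,np.hypot(*q[:2]),np.degrees(np.arctan2(q[1],q[0]))%180)
R=Ro.from_quat(s['ee_rot']).as_matrix();print(np.degrees(np.arctan2(R[1,1],R[0,1])))
```

```text
[510.4 -35.5  30. ] [469.3 -48.2  92. ] [556.6 -21.5  92. ] [512.9 -34.8  92. ] 91.30939898678021 17.02506463750956
106.9710652952124
```

Call:
apply_moves(plan=[-1,0.024,0.341,-0.05,0,-1,0.024,0.341,-0.05,0,-1,0.024,0.341,-0.05,0,-1,0.024,0.341,-0.05,0,-1,0.024,0.341,-0.05,0,-1,0.024,0.341,-0.05,0,-1,0.024,0.341,-0.05,0,-1,0.024,0.341,-0.05,0])

```text
clock: 2.65
position: [531.8, 300.1, 274.8]
ee_rot: [-0.147, 0.989, 0.001, 0.001]
contact_force: [0.3, -0.0, 0.1]
gripper_width: 85.4
```

Call:
apply_moves(plan=[-1,0,0.008,-0.1,0,-1,0,0.008,-0.1,0,-1,0,0.008,-0.1,0,-1,0,0.008,-0.1,0,-1,0,0.008,-0.1,0])

```text
clock: 3.07
position: [532.6, 306.5, 174.2]
ee_rot: [-0.147, 0.989, -0.0, 0.0]
contact_force: [1.0, -0.5, 0.2]
gripper_width: 85.4
```

Run:
```python
from h import *
import pickle
s=arm.read_state(); w=arm.get_image('wrist'); print(s['position'],s['ee_rot'])
pickle.dump((s,w),open('w2.pkl','wb')); save('w2',w['color'])
```

```text
[532.58794755 306.51198646 174.1691147 ] [-1.47493821e-01  9.89062882e-01 -3.07778182e-04  3.04888140e-04]
```

View pics/w2.png

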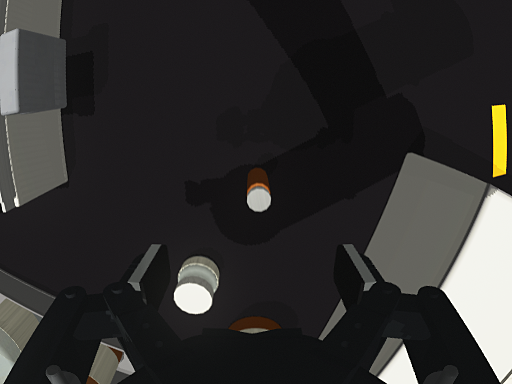

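Run:
```python
from h import *
import pickle
s,w=pickle.load(open('w2.pkl','rb'))
np.set_printoptions(precision=1,suppress=True)
print(wonz(s,w,259,199,80)); 
R=Ro.from_quat(s['ee_rot']).as_matrix()
for u,v,z in((193,300,70),(193,300,50),(203,265,0),(407,153,100),(370,250,0),(255,320,120)):
    p=wonz(s,w,u,v,z);print(p,R.T@(p-s['position']))
d=pickle.load(open('d0.pkl','rb'));S,T=d['side'],d['top']
print('jar',tri(S,(367,305),T,(159,136)),'sol',tri(S,(457,373),T,(93,73)))
for X in((471,184),(471,207)): print(X,onz(S,*X,100))
```

```text
[534.3 313.8  80. ]
[664.3 282.7  70. ] [-119.   -61.2  104.3]
[680.8 282.5  50. ] [-134.7  -66.1  124.3]
[662.7 283.    0. ] [-117.5  -60.3  174.3]
[455.8 415.  100. ] [ 41.8 126.2  74.1]
[583.9 480.5   0. ] [-99.8 151.6 174.1]
[628.  338.9 120. ] [-100.7    3.1   54.2]
jar (array([671.2, 280.3,  56.6]), np.float64(3.6899768219604154)) sol (array([759.3, 378.6, 194.1]), np.float64(3.308733917455758))
(471, 184) [445.  430.1 100. ]
(471, 207) [486.6 431.1 100. ]
```

Call:
apply_moves(plan=[-1,0.002,0.0065,-0.04,0,-1,0.002,0.0065,-0.08,0,-1,0.002,0.0065,-0.11,0,-1,0.002,0.0065,-0.13,0,-1,0.002,0.0065,-0.14,0,-1,0.002,0.0065,-0.14,0,-1,0.002,0.0065,-0.14,0])

```text
clock: 3.7
position: [536.2, 314.5, 35.4]
ee_rot: [-0.147, 0.989, 0.001, 0.002]
contact_force: [0.5, -1.2, -0.1]
gripper_width: 85.2
```

Call:
apply_moves(plan=[1,0,0,0,0,1,0,0,0,0,1,0,0,0,0,1,0,0,0,0,1,0,0,0,0,1,0,0,0,0,1,0,0,0,0,1,0,0,0,0])

```text
clock: 4.37
position: [535.0, 313.9, 33.7]
ee_rot: [-0.148, 0.989, 0.0, 0.0]
contact_force: [-1.1, -0.3, 3.0]
gripper_width: 20.5
```

Call:
apply_moves(plan=[1,0,0,0.03,0,1,0,0,0.07,0,1,0,0,0.11,0,1,0,0,0.15,0,1,0,0,0.17,0,1,0,0,0.17,0,1,0,0,0.17,0])

```text
clock: 4.95
position: [534.7, 314.0, 204.1]
ee_rot: [-0.147, 0.989, 0.001, 0.001]
contact_force: [-0.2, 0.2, -1.2]
gripper_width: 20.5
```

Run:
```python
from h import *
import pickle
s=arm.read_state(); w=arm.get_image('wrist'); print(s['position'],s['gripper_width'],s['contact_force'])
pickle.dump((s,w),open('w3.pkl','wb')); save('w3',w['color'])
```

```text
[534.73160046 314.00137507 204.12000415] 20.463092689625924 [-0.20532958  0.1918183  -1.20031267]
```

View pics/w3.png

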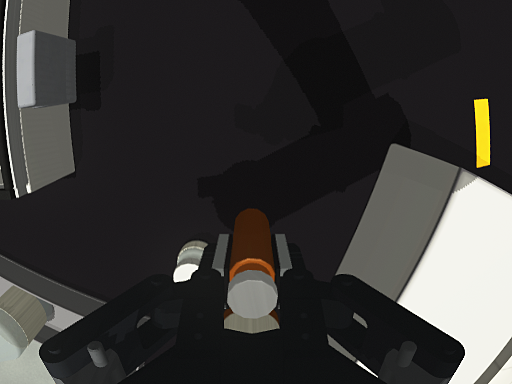

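Run:
```python
from h import *
import pickle
s,w=pickle.load(open('w3.pkl','rb'))
np.set_printoptions(precision=1,suppress=True)
R=Ro.from_quat(s['ee_rot']).as_matrix()
z=w['color'][190:340,170:340];save('w3z',cv2.resize(z,None,fx=4,fy=4,interpolation=2))
for u,v,zz in((253,297,250),(251,221,170)):
    p=wonz(s,w,u,v,zz);print(p,R.T@(p-s['position']))
```

```text
[532.9 314.2 250. ] [  1.6   0.8 -45.9]
[533.4 313.5 170. ] [ 1.5 -0.1 34.1]
```

View pics/w3z.png

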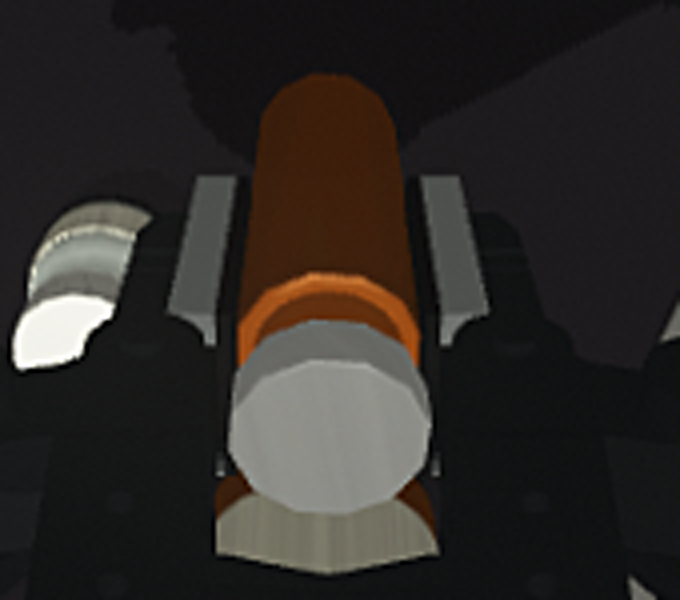

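Call:
apply_moves(plan=[1,-0.003,-0.04,0,0,1,-0.006,-0.08,0,0,1,-0.009,-0.12,0,0,1,-0.012,-0.16,0,0,1,-0.015,-0.2,0,0,1,-0.017,-0.24,0,0,1,-0.019,-0.28,0,0,1,-0.02,-0.31,0,0])

```text
clock: 5.67
position: [512.6, 0.9, 200.8]
ee_rot: [-0.147, 0.989, -0.0, -0.003]
contact_force: [0.6, 0.3, 0.3]
gripper_width: 20.6
```

Call:
apply_moves(plan=[1,-0.002,-0.02,0,0,1,-0.002,-0.035,0,0,1,-0.002,-0.039,0,0,1,-0.002,-0.039,-0.02,0,1,-0.002,-0.039,-0.04,0,1,-0.002,-0.039,-0.05,0,1,-0.002,-0.039,-0.05,0,1,-0.002,-0.039,-0.05,0])

```text
clock: 6.33
position: [512.4, -35.1, 152.2]
ee_rot: [-0.148, 0.989, -0.0, -0.001]
contact_force: [0.8, -0.3, 0.4]
gripper_width: 20.2
```

Run:
```python
from h import *
import pickle
s=arm.read_state(); w=arm.get_image('wrist'); print(s['position'],s['gripper_width'],s['contact_force'])
pickle.dump((s,w),open('w4.pkl','wb')); save('w4',w['color'])
d={n:arm.get_image(n) for n in('side','top')}
pickle.dump(d,open('d4.pkl','wb'))
A=[]
for n,(u0,v0,ww,h) in {'side':(110,90,180,180),'top':(230,120,180,180)}.items():
    A.append(cv2.resize(d[n]['color'][v0:v0+h,u0:u0+ww],(400,400),interpolation=2))
save('d4',np.hstack(A))
```

```text
[512.39638371 -35.11964254 152.21831146] 20.221339799687332 [ 0.8376945  -0.27673552  0.41849301]
```

View pics/w4.png

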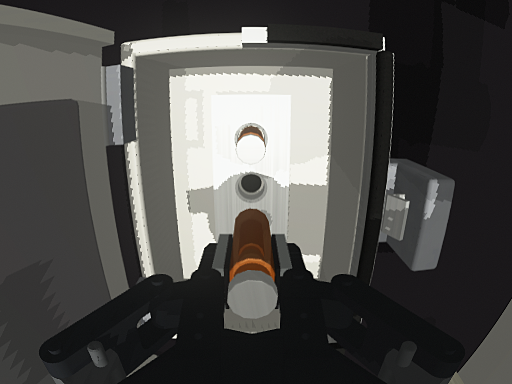

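View pics/d4.png

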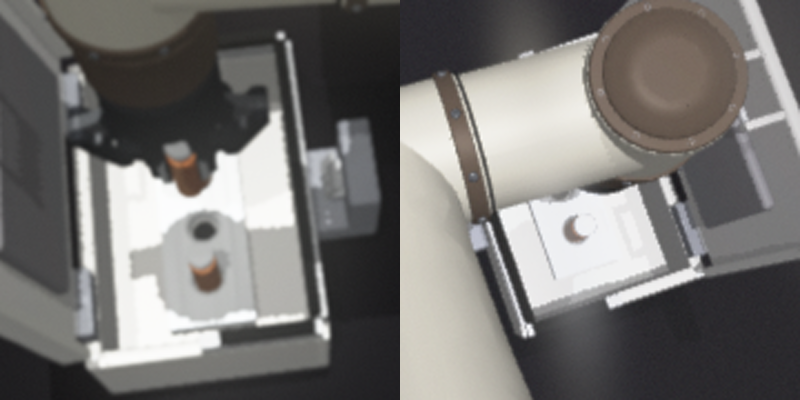

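Run:
```python
from h import *
import pickle
s,w=pickle.load(open('w4.pkl','rb'))
np.set_printoptions(precision=1,suppress=True)
R=Ro.from_quat(s['ee_rot']).as_matrix()
z=w['color'][140:330,170:340];save('w4z',cv2.resize(z,None,fx=3,fy=3,interpolation=2))
for u,v,zz in((251.5,184,30),(251,185,30),(252.5,299.5,198)):
    p=wonz(s,w,u,v,zz);print(p,R.T@(p-s['position']))
d=pickle.load(open('d4.pkl','rb'));S=d['side']
for p in((203.5,226),(203,232)):
  q=(110+p[0]*.45,90+p[1]*.45);print('side well',onz(S,*q,30))
print(R[:,0],R[:,1])
# vial cap & bottom in side
q=(110+178*.45,90+149*.45);print('cap',onz(S,*q,198))
```

```text
[510.5 -35.5  30. ] [  1.6   0.2 122.2]
[511.6 -35.7  30. ] [  0.6  -0.3 122.2]
[512.2 -34.6 198. ] [  0.2   0.6 -45.8]
side well [513.7 -33.3  30. ]
side well [518.9 -32.6  30. ]
[-1.  -0.3  0. ] [-0.3  1.  -0. ]
cap [516.2 -33.2 198. ]
```

View pics/w4z.png

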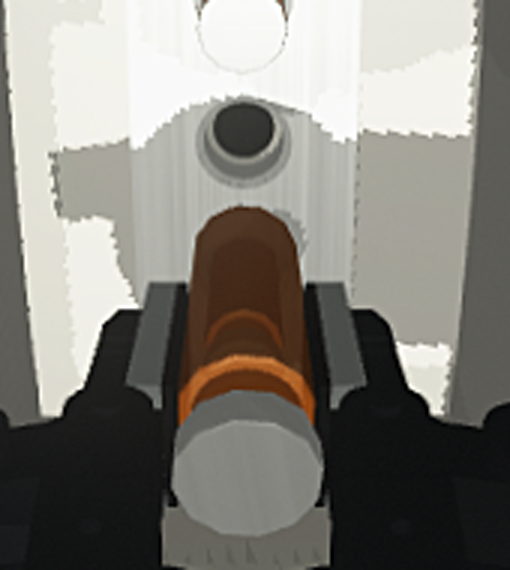

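Call:
apply_moves(plan=[1,0.0005,0,-0.03,0,1,0.0005,0,-0.06,0,1,0.0005,0,-0.075,0,1,0.0005,0,-0.082,0,1,0.0005,0,-0.086,0,1,0.0005,0,-0.088,0,1,0.0005,0,-0.09,0,1,0.0005,0,-0.09,0])

```text
clock: 7.15
position: [513.9, -35.2, 63.9]
ee_rot: [-0.147, 0.989, 0.0, 0.001]
contact_force: [-0.6, 0.2, -0.5]
gripper_width: 20.3
```

Call:
apply_moves(plan=[1,0,0,-0.002,0,1,0,0,-0.004,0,1,0,0,-0.006,0,1,0,0,-0.006,0,1,0,0,-0.006,0])

```text
clock: 7.57
position: [513.1, -35.4, 57.0]
ee_rot: [-0.147, 0.989, -0.0, -0.0]
contact_force: [1.0, -0.3, -0.5]
gripper_width: 20.5
```

Run:
```python
from h import *
import pickle
s=arm.read_state(); w=arm.get_image('wrist'); print(s['position'],s['gripper_width'],s['contact_force'],s['wrist_torque'])
pickle.dump((s,w),open('w5.pkl','wb')); 
d=arm.get_image('side')
save('w5',np.hstack([cv2.resize(w['color'][140:330,170:340],(400,447),interpolation=2),cv2.resize(d['color'][120:230,150:250],(400,447),interpolation=2)]))
```

```text
[513.11594103 -35.37264991  57.01860379] 20.490765074642013 [ 0.99096062 -0.27429228 -0.45556017] [ 0.0165307  -0.01750596  0.01565367]
```

View pics/w5.png

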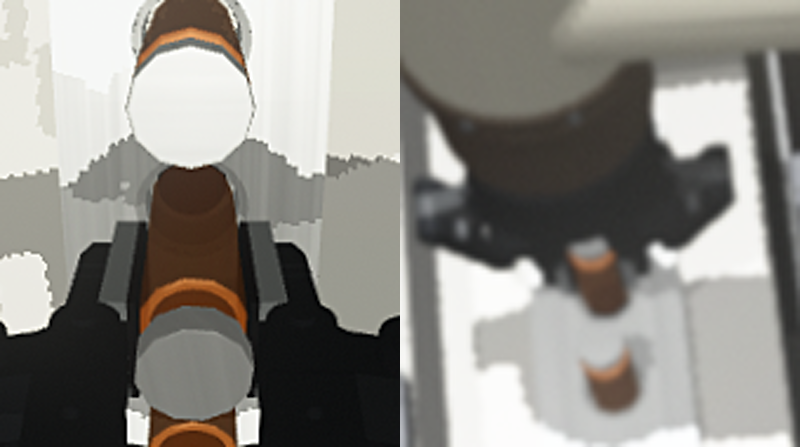

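Call:
apply_moves(plan=[1,0,0,-0.003,0,1,0,0,-0.006,0,1,0,0,-0.008,0,1,0,0,-0.009,0,1,0,0,-0.01,0,1,0,0,-0.0105,0,1,0,0,-0.0105,0,1,0,0,-0.0105,0])

```text
clock: 8.33
position: [513.2, -35.3, 46.6]
ee_rot: [-0.147, 0.989, -0.0, 0.0]
contact_force: [-0.6, -0.1, -1.1]
gripper_width: 20.3
```

Call:
apply_moves(plan=[1,0,0,-0.0005,0,1,0,0,-0.001,0,1,0,0,-0.001,0,1,0,0,-0.001,0])

```text
clock: 8.67
position: [513.3, -35.3, 45.7]
ee_rot: [-0.147, 0.989, -0.0, 0.0]
contact_force: [0.4, -0.6, 0.6]
gripper_width: 20.3
```

Call:
apply_moves(plan=[0.3,0,0,0,0,0.1,0,0,0,0,0,0,0,0,0,0,0,0,0,0,0,0,0,0,0,0,0,0,0,0])

```text
clock: 9.17
position: [513.2, -35.3, 45.6]
ee_rot: [-0.147, 0.989, 0.0, 0.0]
contact_force: [0.2, 0.3, 0.5]
gripper_width: 42.7
```

Run:
```python
from h import *
import pickle
s=arm.read_state(); w=arm.get_image('wrist'); print(s['position'],s['gripper_width'],s['contact_force'],s['wrist_torque'])
d=arm.get_image('side')
save('w6',np.hstack([cv2.resize(w['color'][140:330,170:340],(400,447),interpolation=2),cv2.resize(d['color'][120:230,150:250],(400,447),interpolation=2)]))
```

```text
[513.18941471 -35.34512552  45.58516579] 42.73012338612232 [0.18954027 0.25342449 0.52819619] [ 0.03382718  0.00292037 -0.05577324]
```

View pics/w6.png

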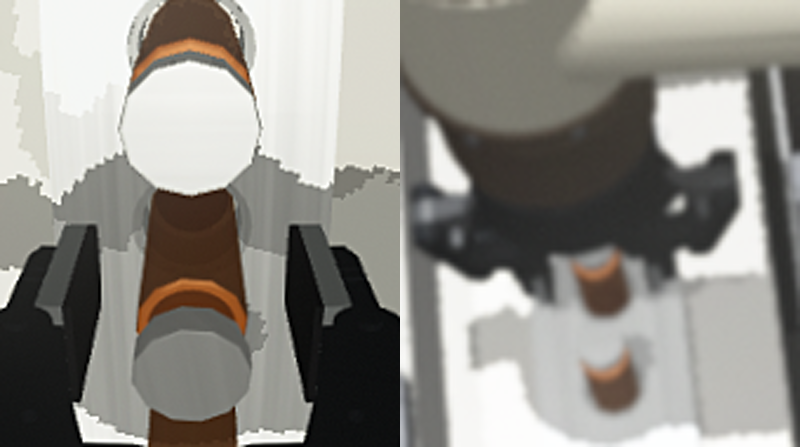

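Call:
apply_moves(plan=[0,0,0,0.015,0,-0.1,0,0,0.04,0,0,0,0,0.08,0,0,0,0,0.12,0,0,0,0,0.16,-7,0,0,0,0.2,-14,0,0,0,0.24,-21,0,0,0,0.28,-28])

```text
clock: 9.93
position: [512.5, -35.5, 327.9]
ee_rot: [0.099, 0.995, 0.0, 0.0]
contact_force: [0.4, 0.0, -0.1]
gripper_width: 42.6
```

Call:
apply_moves(plan=[1,0,0,0.04,-7,1,0,0,0.06,-14,1,0,0,0.065,-21,1,0,0,0.065,-28,1,0,0,0.065,-35,1,0,0,0.065,-42,1,0,0,0.065,-49,1,0,0,0.065,-56])

```text
clock: 10.6
position: [512.9, -35.3, 390.4]
ee_rot: [0.555, 0.832, -0.0, -0.0]
contact_force: [-0.0, 0.2, 0.1]
gripper_width: 0.3
```

Run:
```python
from h import *
import pickle
s=arm.read_state(); print(s['position'],s['joints'],s['gripper_width'],s['contact_force'])
R=Ro.from_quat(s['ee_rot']).as_matrix();print(np.degrees(np.arctan2(R[1,1],R[0,1])))
d={n:arm.get_image(n) for n in('side','top','wrist')}
pickle.dump((s,d),open('d7.pkl','wb'))
save('d7',np.hstack([cv2.resize(d[n]['color'],None,fx=.78,fy=.78,interpolation=3) for n in ('side','wrist')]))
save('d7z',cv2.resize(d['side']['color'][120:240,130:270],(700,600),interpolation=2))
```

```text
[512.94739437 -35.33576248 390.40804154] [ 2.47118344e-01  1.21246939e-01  4.24317736e-02 -2.19627925e-04
 -1.49228791e+00 -2.99428057e+00] 0.25467681234714756 [-0.04107425  0.19393203  0.12056338]
22.598211954340126
```

View pics/d7.png

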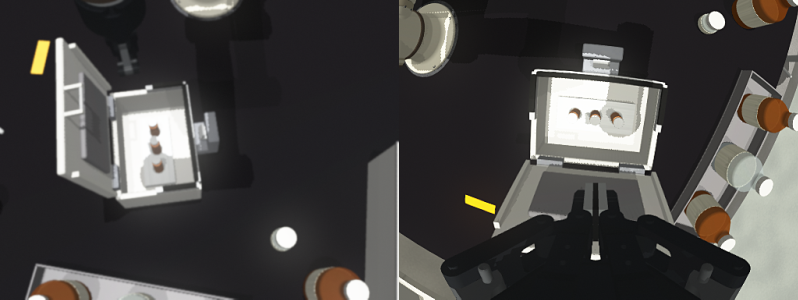

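View pics/d7z.png

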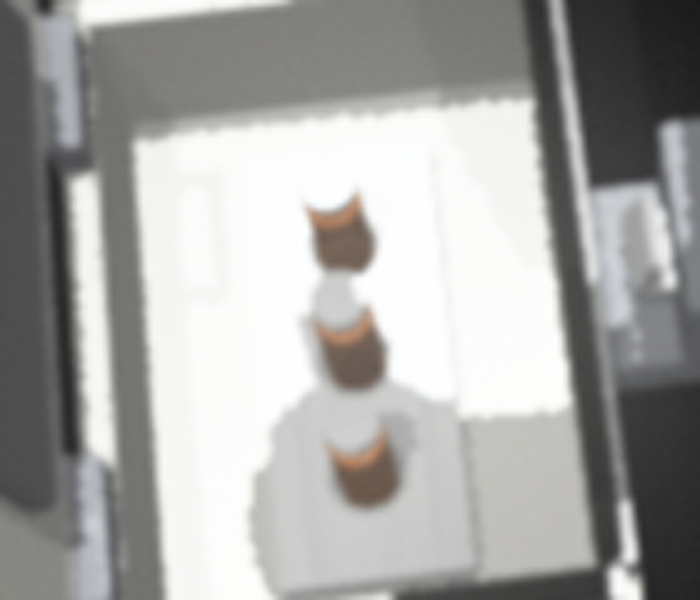

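Call:
apply_moves(plan=[1,0.007,-0.022,0,7,1,0.014,-0.044,0,14,1,0.02,-0.066,0,21,1,0.027,-0.088,0,28,1,0.034,-0.11,0,35,1,0.04,-0.132,0,42,1,0.047,-0.155,0,49,1,0.054,-0.177,0,56])

```text
clock: 11.42
position: [567.3, -213.5, 390.4]
ee_rot: [0.092, 0.996, 0.0, -0.0]
contact_force: [0.5, 0.2, -0.2]
gripper_width: 0.3
```

Call:
apply_moves(plan=[1,0,0,0,7,1,0,0,0,14,1,0,0,0,21,1,0,0,0,28,1,0,0,0,35,1,0,0,0,42,1,0,0,0,49,1,0,0,0,56])

```text
clock: 12.08
position: [567.1, -212.3, 390.4]
ee_rot: [-0.387, 0.922, 0.0, -0.0]
contact_force: [0.1, 0.8, -0.1]
gripper_width: 0.3
```

Call:
apply_moves(plan=[1,0,0,0,7,1,0,0,0,14,1,0,0,0,21,1,0,0,0,28,1,0,0,0,35,1,0,0,0,42,1,0,0,0,49,1,0,0,0,56])

```text
clock: 12.75
position: [567.1, -212.3, 390.4]
ee_rot: [0.774, -0.633, -0.0, 0.0]
contact_force: [-1.2, -0.0, -0.5]
gripper_width: -0.3
```

Call:
apply_moves(plan=[1,0,0,0,6,1,0,0,0,6,1,0,0,0,6])

```text
clock: 13.0
position: [567.2, -212.3, 390.4]
ee_rot: [0.803, -0.596, -0.0, 0.0]
contact_force: [-0.0, 0.1, 0.3]
gripper_width: 0.2
```

Run:
```python
from h import *
import pickle
s=arm.read_state(); print(s['position'],s['joints'],s['gripper_width'],s['contact_force'])
R=Ro.from_quat(s['ee_rot']).as_matrix();print(np.degrees(np.arctan2(R[1,1],R[0,1])))
d={n:arm.get_image(n) for n in('side','top','wrist')}
pickle.dump((s,d),open('d8.pkl','wb'))
save('d8',np.hstack([cv2.resize(d[n]['color'],None,fx=.78,fy=.78,interpolation=3) for n in ('top','wrist')]))
```

```text
[ 567.15458946 -212.32005023  390.44449113] [-9.11850129e-02  2.92008550e-01  2.60143242e-01 -2.14715563e-05
 -1.53918345e+00  3.86117427e-01] 0.16892874086100712 [-0.00088818  0.10660725  0.29640489]
-163.10165571441973
```

View pics/d8.png

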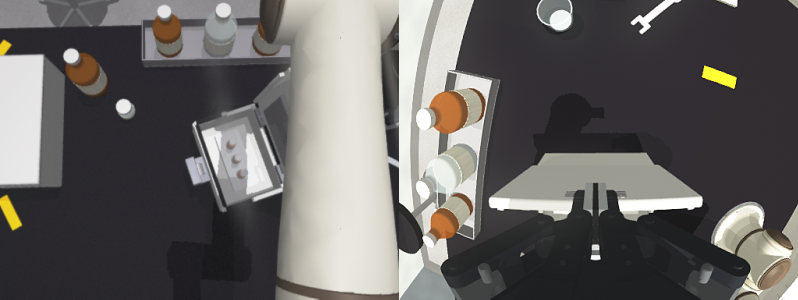

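Run:
```python
from h import *
import pickle
s,d=pickle.load(open('d8.pkl','rb'))
w=d['wrist']
save('w8z',cv2.resize(w['color'][170:340,100:410],None,fx=2.5,fy=2.5,interpolation=2))
S,T=d['side'],d['top']
save('d8z',np.hstack([cv2.resize(S['color'][0:280,40:300],(400,431)),cv2.resize(T['color'][70:300,220:500],(400,329+102))]))
```

View pics/w8z.png

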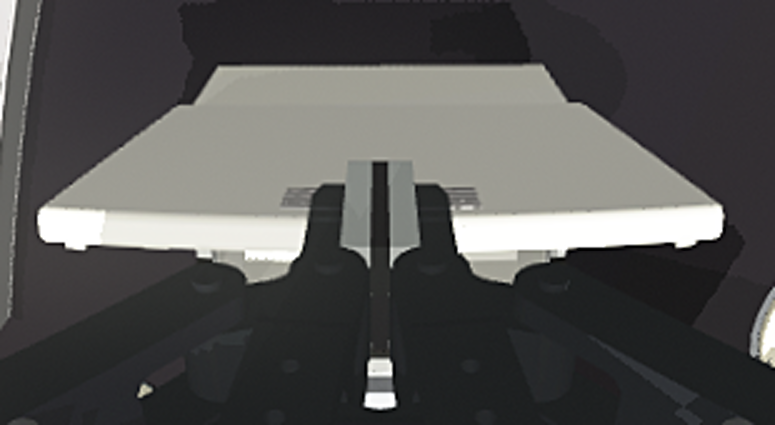

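View pics/d8z.png

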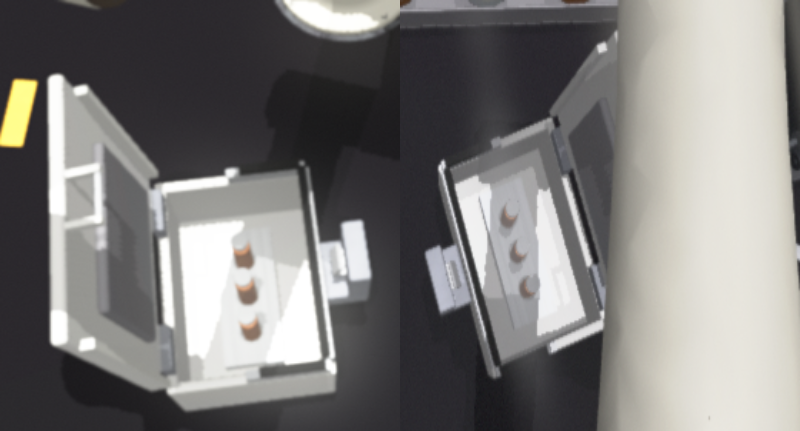

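```bash
cat >> h.py <<'E'
Wl=np.array([513.,-35.3]);cx=np.array([np.cos(np.radians(17)),np.sin(np.radians(17))]);cy=np.array([-cx[1],cx[0]])
def coo(p): q=np.asarray(p)[:2]-Wl; return np.array([q@cx,q@cy])
E
python3 - <<'E'
from h import *
import pickle
s,d=pickle.load(open('d8.pkl','rb'));w=d['wrist']
np.set_printoptions(precision=1,suppress=True)
print('tcp',coo(s['position']))
for z in(305,310,315,320):
  a=wonz(s,w,115.2,253.2,z);b=wonz(s,w,388.8,253.2,z);print(z,coo(a),coo(b),np.linalg.norm(a-b))
E
```

```text
tcp [   0.  -185.1]
305 [ 129.7 -130.6] [-128.9 -129.9] 258.6257354708624
310 [ 126.9 -133.5] [-126.1 -132.8] 252.95938151409715
315 [ 124.  -136.3] [-123.2 -135.6] 247.2930275573318
320 [ 121.2 -139.2] [-120.4 -138.5] 241.62667360056642
```

Call:
apply_moves(plan=[1,0,0,-0.04,0,1,0,0,-0.08,0,1,0,0,-0.096,0,1,0,0,-0.096,0,1,-0.002,0.0076,-0.096,0,1,-0.0045,0.0143,-0.096,0,1,-0.0058,0.0191,-0.096,0,1,-0.0058,0.0191,-0.096,0])

```text
clock: 13.82
position: [561.9, -192.2, 297.0]
ee_rot: [0.804, -0.595, 0.002, -0.001]
contact_force: [-0.3, -0.2, -0.6]
gripper_width: 0.3
```

```bash
cat > plan.py <<'E'
from h import *
p=arm.read_state()['position'];c0=coo(p)
H=np.array([-90,122.])
def tcp(th,r):
    d=np.array([np.cos(th),np.sin(th)]);n=np.array([-d[1],d[0]])
    F=H+r*d+14*n; return F+[-11,0]
print('now yc,z',c0,p[2])
for th in np.arange(1.75,-.01,-.05):
    r=172+19*np.clip((1.5-th)/1.5,0,1)
    y,z=tcp(th,r)
    if th>1.5: z=295; dd=np.array([np.cos(th),np.sin(th)]);y=(H+200*dd+14*np.array([-dd[1],dd[0]]))[0]-11
    X=Wl+y*cy
    print('%.2f yc %.0f z %.0f  world %.1f %.1f %.1f'%(th,y,z,*X,z))
E
python3 plan.py
```

```text
now yc,z [   0.89729266 -164.36070055] 296.9553340932311
1.75 yc -150 z 295  world 557.0 -179.2 295.0
1.70 yc -141 z 295  world 554.1 -169.8 295.0
1.65 yc -131 z 295  world 551.2 -160.4 295.0
1.60 yc -121 z 295  world 548.3 -150.9 295.0
1.55 yc -111 z 295  world 545.4 -141.3 295.0
1.50 yc -103 z 295  world 543.1 -133.6 294.6
1.45 yc -94 z 295  world 540.5 -125.3 295.1
1.40 yc -85 z 295  world 538.0 -116.9 295.1
1.35 yc -77 z 295  world 535.4 -108.5 294.7
1.30 yc -68 z 294  world 532.8 -100.1 293.9
1.25 yc -59 z 293  world 530.3 -91.8 292.6
1.20 yc -50 z 291  world 527.7 -83.4 290.9
1.15 yc -42 z 289  world 525.2 -75.2 288.8
1.10 yc -33 z 286  world 522.7 -67.0 286.2
1.05 yc -25 z 283  world 520.2 -58.9 283.1
1.00 yc -16 z 280  world 517.8 -51.0 279.6
0.95 yc -8 z 276  world 515.4 -43.2 275.7
0.90 yc -0 z 271  world 513.1 -35.6 271.4
0.85 yc 7 z 267  world 510.8 -28.2 266.6
0.80 yc 15 z 261  world 508.6 -21.0 261.5
0.75 yc 22 z 256  world 506.5 -14.0 256.0
0.70 yc 29 z 250  world 504.4 -7.3 250.0
0.65 yc 36 z 244  world 502.5 -0.8 243.8
0.60 yc 42 z 237  world 500.6 5.3 237.1
0.55 yc 49 z 230  world 498.8 11.2 230.1
0.50 yc 54 z 223  world 497.1 16.7 222.8
0.45 yc 60 z 215  world 495.5 21.9 215.2
0.40 yc 65 z 207  world 494.1 26.7 207.3
0.35 yc 69 z 199  world 492.7 31.1 199.1
0.30 yc 74 z 191  world 491.5 35.2 190.7
0.25 yc 78 z 182  world 490.3 38.8 182.0
0.20 yc 81 z 173  world 489.3 42.1 173.2
0.15 yc 84 z 164  world 488.5 44.9 164.1
0.10 yc 86 z 155  world 487.7 47.3 154.9
0.05 yc 88 z 145  world 487.1 49.3 145.5
-0.00 yc 90 z 136  world 486.7 50.8 136.0
```

Call:
apply_moves(plan=[1,-0.0009,0.003,0,0,1,-0.0018,0.006,0,0,1,-0.0027,0.009,0,0,1,-0.0037,0.012,0,0,1,-0.0046,0.015,0,0,1,-0.0055,0.018,0,0,1,-0.0064,0.021,0,0,1,-0.0073,0.024,0,0])

```text
clock: 14.48
position: [554.4, -169.6, 295.3]
ee_rot: [0.804, -0.595, 0.001, 0.0]
contact_force: [1.9, -2.7, 2.4]
gripper_width: 0.0
```

Call:
apply_moves(plan=[1,-0.0012,0.004,0,0,1,-0.0026,0.0085,0,0,1,-0.004,0.013,0,0,1,-0.0055,0.018,0,0,1,-0.007,0.023,0,0,1,-0.0085,0.028,0,0,1,-0.01,0.033,0,0,1,-0.0116,0.038,0,0])

```text
clock: 15.15
position: [542.3, -130.7, 294.6]
ee_rot: [0.804, -0.595, 0.0, 0.0]
contact_force: [0.8, -2.0, 2.7]
gripper_width: -0.1
```

Call:
apply_moves(plan=[1,-0.0014,0.0047,0,0,1,-0.0028,0.0094,0,0,1,-0.0043,0.014,0,0,1,-0.0057,0.0187,0,0,1,-0.0071,0.0234,-0.0002,0,1,-0.0086,0.028,-0.0005,0,1,-0.01,0.0327,-0.001,0,1,-0.0115,0.0375,-0.0018,0])

```text
clock: 15.82
position: [530.7, -93.3, 292.6]
ee_rot: [0.804, -0.595, -0.0, 0.0]
contact_force: [-0.2, -1.8, -0.5]
gripper_width: 0.1
```

Call:
apply_moves(plan=[1,-0.0015,0.005,-0.0008,0,1,-0.003,0.0099,-0.0017,0,1,-0.0055,0.0181,-0.0038,0,1,-0.008,0.0263,-0.0064,0,1,-0.0092,0.0304,-0.0079,0,1,-0.0105,0.0344,-0.0095,0,1,-0.0129,0.0423,-0.013,0,1,-0.0153,0.0501,-0.0169,0])

```text
clock: 16.48
position: [515.6, -43.0, 275.7]
ee_rot: [0.803, -0.595, 0.0, -0.0]
contact_force: [0.9, -1.6, 0.5]
gripper_width: 0.1
```

Run:
```python
from h import *
s=arm.read_state(); print(s['position'],coo(s['position']),s['contact_force'])
d={n:arm.get_image(n) for n in('side','wrist')}
save('d9',np.hstack([cv2.resize(d[n]['color'],None,fx=.78,fy=.78,interpolation=3) for n in d]))
```

```text
[515.58553351 -43.01490289 275.70961139] [ 0.21693869 -8.13373517] [ 0.92290868 -1.569799    0.54696951]
```

View pics/d9.png

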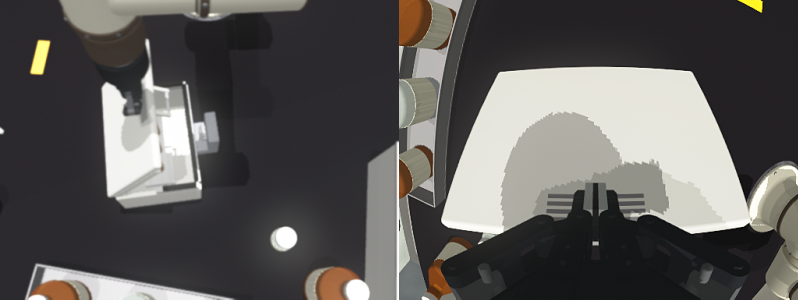

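Call:
apply_moves(plan=[1,-0.0023,0.0076,-0.0043,0,1,-0.0046,0.015,-0.0091,0,1,-0.0068,0.0222,-0.0142,0,1,-0.0089,0.0292,-0.0197,0,1,-0.011,0.0359,-0.0257,0,1,-0.0129,0.0424,-0.0319,0,1,-0.0148,0.0485,-0.0386,0,1,-0.0166,0.0544,-0.0456,0])

```text
clock: 17.25
position: [498.8, 11.5, 229.5]
ee_rot: [0.804, -0.595, -0.0, 0.0]
contact_force: [0.4, -1.9, -0.0]
gripper_width: -0.0
```

Call:
apply_moves(plan=[1,-0.0017,0.0055,-0.0073,0,1,-0.0033,0.0107,-0.0149,0,1,-0.0047,0.0155,-0.0228,0,1,-0.0061,0.0199,-0.031,0,1,-0.0073,0.024,-0.0394,0,1,-0.008,0.026,-0.0445,0,1,-0.0085,0.0278,-0.049,0,1,-0.009,0.0296,-0.0534,0])

```text
clock: 17.92
position: [489.9, 40.5, 176.4]
ee_rot: [0.804, -0.595, -0.0, 0.0]
contact_force: [-0.1, -1.2, 0.1]
gripper_width: -0.1
```

Call:
apply_moves(plan=[1,-0.0003,0.0009,-0.0028,0,1,-0.0006,0.0018,-0.0056,0,1,-0.0009,0.0027,-0.0084,0,1,-0.0012,0.0036,-0.0111,0,1,-0.0015,0.0045,-0.0139,0,1,-0.0018,0.0053,-0.0166,0,1,-0.002,0.0061,-0.0191,0,1,-0.0022,0.0068,-0.0215,0])

```text
clock: 18.58
position: [488.2, 46.7, 155.9]
ee_rot: [0.804, -0.595, 0.001, 0.0]
contact_force: [0.3, -3.8, 4.6]
gripper_width: 0.2
```

Run:
```python
from h import *
s=arm.read_state(); print(s['position'],coo(s['position']),s['contact_force'])
d={n:arm.get_image(n) for n in('side','wrist')}
save('d10',np.hstack([cv2.resize(d[n]['color'],None,fx=.78,fy=.78,interpolation=3) for n in d]))
```

```text
[488.17307149  46.70936369 155.89195129] [ 0.23510766 85.68463594] [ 0.31242974 -3.77949361  4.64801477]
```

View pics/d10.png

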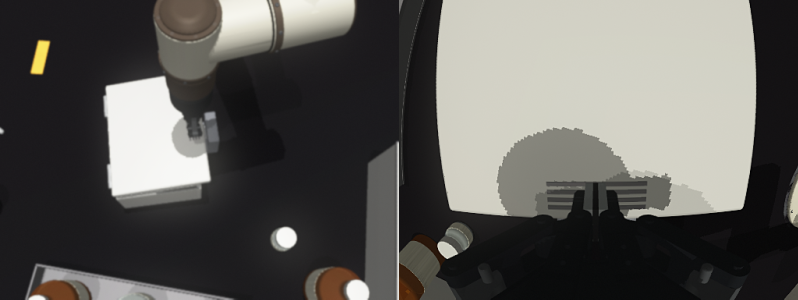

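Call:
apply_moves(plan=[1,-0.0001,0.0003,-0.001,0,1,-0.0002,0.0006,-0.002,0,1,-0.0003,0.0009,-0.003,0,1,-0.0004,0.0011,-0.004,0,1,-0.0004,0.0013,-0.0048,0,1,-0.0005,0.0015,-0.0056,0,1,-0.0005,0.0016,-0.0064,0,1,-0.0005,0.0017,-0.007,0])

```text
clock: 19.35
position: [487.8, 48.5, 148.9]
ee_rot: [0.804, -0.595, 0.001, -0.0]
contact_force: [0.8, -4.5, 5.7]
gripper_width: 0.2
```

Call:
apply_moves(plan=[1,0,0.0001,-0.0006,0,1,-0.0001,0.0003,-0.0012,0,1,-0.0001,0.0004,-0.0018,0,1,-0.0002,0.0005,-0.0022,0,1,-0.0002,0.0005,-0.0025,0])

```text
clock: 19.77
position: [487.7, 49.0, 146.5]
ee_rot: [0.804, -0.595, 0.001, -0.0]
contact_force: [-0.1, -4.6, 6.0]
gripper_width: -0.0
```

Call:
apply_moves(plan=[1,0,0.0001,-0.0006,0,1,-0.0001,0.0002,-0.0012,0,1,-0.0001,0.0003,-0.0018,0,1,-0.0001,0.0004,-0.0022,0,1,-0.0001,0.0004,-0.0025,0])

```text
clock: 20.18
position: [487.5, 49.3, 144.1]
ee_rot: [0.804, -0.595, 0.001, -0.0]
contact_force: [0.0, -5.3, 6.5]
gripper_width: 0.2
```

Call:
apply_moves(plan=[1,0,0,-0.0005,0,1,0,0,-0.001,0,1,0,0,-0.0015,0,1,0,0,-0.002,0,1,0,0,-0.002,0])

```text
clock: 20.6
position: [487.4, 49.7, 141.6]
ee_rot: [0.804, -0.595, 0.0, -0.0]
contact_force: [0.6, -3.8, 4.9]
gripper_width: -0.1
```

Call:
apply_moves(plan=[1,0,0,-0.0005,0,1,0,0,-0.001,0,1,0,0,-0.0015,0,1,0,0,-0.0015,0])

```text
clock: 20.93
position: [487.5, 49.8, 140.5]
ee_rot: [0.804, -0.595, 0.0, -0.0]
contact_force: [0.1, -3.0, 7.2]
gripper_width: 0.4
```

Call:
apply_moves(plan=[1,0,0,-0.0004,0,1,0,0,-0.0008,0,1,0,0,-0.001,0,1,0,0,-0.001,0])

```text
clock: 21.27
position: [487.4, 49.8, 139.7]
ee_rot: [0.804, -0.595, 0.0, -0.0]
contact_force: [-1.1, -3.3, 8.4]
gripper_width: 0.3
```

Call:
apply_moves(plan=[1,0,0,-0.0004,0,1,0,0,-0.0008,0,1,0,0,-0.001,0,1,0,0,-0.001,0])

```text
clock: 21.6
position: [487.4, 49.9, 138.8]
ee_rot: [0.804, -0.595, 0.0, -0.0]
contact_force: [-2.3, -2.1, 9.0]
gripper_width: 0.1
```

Call:
apply_moves(plan=[1,0,0,-0.0004,0,1,0,0,-0.0008,0,1,0,0,-0.0008,0])

```text
clock: 21.85
position: [487.4, 50.0, 138.0]
ee_rot: [0.804, -0.595, 0.0, -0.0]
contact_force: [-1.7, -2.5, 9.4]
gripper_width: 0.0
```

Call:
apply_moves(plan=[1,0,0,-0.0003,0,1,0,0,-0.0006,0,1,0,0,-0.0006,0])

```text
clock: 22.1
position: [487.4, 50.0, 137.4]
ee_rot: [0.804, -0.595, 0.0, -0.0]
contact_force: [-1.9, -2.4, 8.7]
gripper_width: -0.4
```

Call:
apply_moves(plan=[1,0,0,-0.0003,0,1,0,0,-0.0006,0,1,0,0,-0.0006,0])

```text
clock: 22.35
position: [487.4, 50.0, 137.2]
ee_rot: [0.804, -0.595, 0.0, -0.0]
contact_force: [-3.4, -1.8, 11.6]
gripper_width: 0.1
```

Call:
apply_moves(plan=[1,0,0,-0.0003,0,1,0,0,-0.0006,0,1,0,0,-0.0006,0])

```text
clock: 22.6
position: [487.4, 50.0, 137.0]
ee_rot: [0.804, -0.595, 0.0, -0.0]
contact_force: [-3.7, -1.7, 14.1]
gripper_width: 0.1
```

Call:
apply_moves(plan=[1,0,0,-0.0002,0,1,0,0,-0.0004,0,1,0,0,-0.0004,0,1,0,0,-0.0004,0])

```text
clock: 22.93
position: [487.4, 50.1, 136.8]
ee_rot: [0.804, -0.595, 0.0, -0.001]
contact_force: [-4.2, -1.3, 14.3]
gripper_width: 0.1
```

Call:
apply_moves(plan=[1,0,0,0.0005,0,1,0,0,0.001,0,1,0,0,0.0015,0,1,0,0,0.002,0,1,0,0,0.002,0])

```text
clock: 23.35
position: [487.3, 50.0, 137.4]
ee_rot: [0.804, -0.595, 0.0, -0.0]
contact_force: [0.0, -2.6, 6.8]
gripper_width: 0.3
```

Call:
apply_moves(plan=[1,0,0,0.0005,0,1,0,0,0.001,0,1,0,0,0.0015,0,1,0,0,0.002,0,1,0,0,0.002,0])

```text
clock: 23.77
position: [486.6, 49.9, 138.3]
ee_rot: [0.804, -0.595, -0.001, 0.0]
contact_force: [-0.0, 0.1, -0.5]
gripper_width: -0.1
```

Call:
apply_moves(plan=[1,0,0,0.01,0,1,0,0,0.03,0,1,0,0,0.06,0,1,0,0,0.1,0,1,0,0,0.13,0,1,-0.008,-0.02,0.16,0,1,-0.02,-0.05,0.19,0,1,-0.02,-0.05,0.19,0])

```text
clock: 24.43
position: [467.9, -2.3, 335.0]
ee_rot: [0.803, -0.596, 0.004, -0.004]
contact_force: [-0.5, 0.6, 0.5]
gripper_width: 0.2
```

Run:
```python
from h import *
import pickle
s=arm.read_state(); print(s['position'],coo(s['position']),s['contact_force'])
d={n:arm.get_image(n) for n in('side','wrist','top')}
pickle.dump((s,d),open('d11.pkl','wb'))
save('s11',cv2.resize(d['side']['color'][80:280,120:300],None,fx=3,fy=3,interpolation=2))
save('w11',d['wrist']['color'])
```

```text
[467.85044138  -2.28018167 334.99168463] [-33.52267707  44.77746273] [-0.45972289  0.5547523   0.5447958 ]
```

View pics/s11.png

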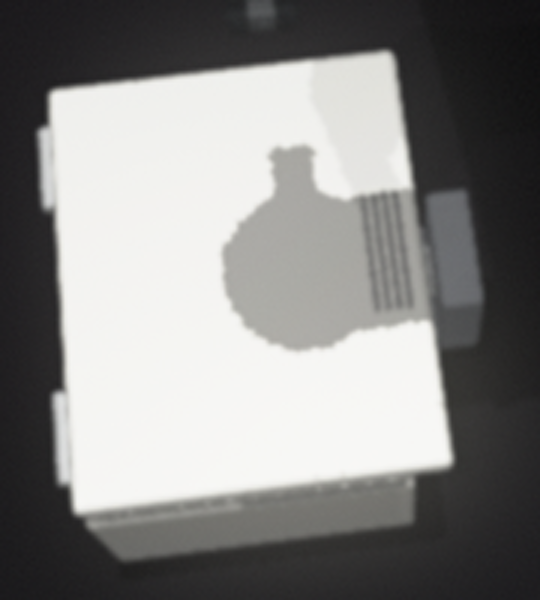

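View pics/w11.png

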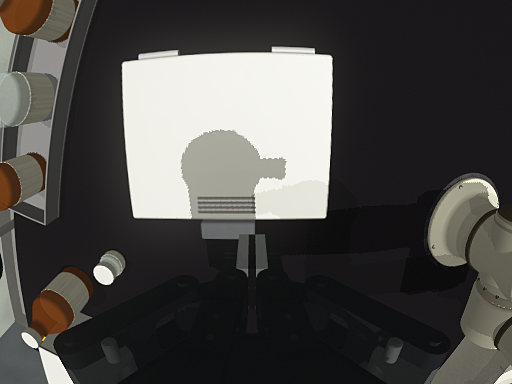

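Run:
```python
from h import *
import pickle
s,d=pickle.load(open('d11.pkl','rb'))
np.set_printoptions(precision=4,suppress=True)
for n in('side','top'):
    c=d[n];K=c['camera_matrix'];T=c['camera_from_world'];z=c['range_z']
    v,u=np.mgrid[:384,:512];P=np.stack([(u-K[0,2])/K[0,0]*z,(v-K[1,2])/K[1,1]*z,z],-1)
    X=(P-T[:3,3])@T[:3,:3]
    q=X[...,:2]-Wl;a,b=q@cx,q@cy
    m=(z>0)&(abs(a)<105)&(b>-70)&(b<100)&(abs(X[...,2]-140)<25)
    A=np.stack([b[m]+90,a[m],np.ones(m.sum())],1);r=np.linalg.lstsq(A,X[...,2][m],rcond=None)[0]
    res=X[...,2][m]-A@r; print(n,m.sum(),r,res.std(),'z@180',r[0]*180+r[2])
```

```text
side 12267 [  0.0078   0.     135.192 ] 1.291368019369881 z@180 136.60066696888254
top 915 [  0.0066  -0.0058 134.5802] 1.432771242670805 z@180 135.7683522217937
```

Run:
```python
from h import *
print(arm.job_done(), arm.read_state()['clock'])
```

```text
the job is handed in; nothing more can be done
the job is handed in; nothing more can be done
```

I stood the amber vial in the empty middle well, swung the lid over and pressed it down at the ribbed strip. Then I backed off and handed the job in at about 24.6 s; no verdict came back.

**Vial:** After release the side view showed it upright, in line with its neighbours and at the same height. I did not see it again once the lid was shut.

**Latch:**
- **Pressing:** the upward force rose to about 9.4 N, dipped to 8.7 N where I take the catch to be, then climbed steeply against a solid stop. The highest reading on any axis was about 14.3 N, roughly 15 N in total.
- **Release:** the force fell to zero within about 1 mm of lift, so the lid did not spring up after the fingers.
- **Lid angle afterwards:** the depth images put it at about 0.008 rad (side) and 0.007 rad (top), with nothing touching it. The top figure rests on far fewer points, and the two disagree by about 0.8 mm in height, which is within the calibration.

**Not checked directly:** no camera showed the bolt, so the catch and its 7 N load are inferred from the forces and the lid angle. The bench things looked untouched in the pictures, but I did not measure them.

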